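# Stack a collection tray so its lugs click home

### The job

Lift the white collection tray by its black handle and stack it on the blue tray in the grey bay, so that its four orange lugs drop into the blue tray's corner sockets. The blue tray lies loose in its bay, so feel for the sockets without forcing; then press the white tray down gently until it clicks past the spring catches and sits flush and level, and let go. Keep it level on the way, and leave the magnifier, jar and carton where they are.

Things in the scene. Friction and masses are not known exactly. Their poses are not given: they have to be found in the camera images.
- tray: White tray with metal medals fixed in grey foam, 210 mm (its x) x 144 mm (its y), 0.36 to 0.56 kg, the same after a half turn. Origin: tray centre, level with the tips of the four orange lugs it stands on; z up. Underside at z = 14 mm, rim at 50 mm. Half-way along each long side a snap bead, 50 mm long, stands out 3.5 mm (z = 12 to 19 mm).
- lug (a point): Tip centre of the white tray's lug at its +x, +y corner; the four lugs point down at x = +-92, y = +-62 mm from the tray's centre. Round, 10.4 mm thick, 14 mm long, tapering to 8.8 mm over the last 3 mm.
- handle (a point): Centre of the white tray's black grip bar, 86 mm above the lug tips over the tray's centre. The bar is 110 mm long (tray x), 16 mm wide (tray y), 16 mm high, on two posts 14 mm thick 40 mm either side of the centre; below and beside it all is open down to the foam, 58 mm below the bar's centre. The tray hangs in balance from it.
- bay: Fixed grey bay, 240 mm (x) x 180 mm (y), lip 16 mm high; origin: centre of its underside, on the table. It holds the blue lower tray (210 x 150 mm), parallel to the bay but loose: it lies clearly off the bay's centre, by up to 5.5 mm along the bay's x and up to 5.5 mm along its y; how far is not measured. It resists sliding with about 8 N.
- socket_level (a point): Point over the bay's centre, 54 mm above the table: the level of the tops of the blue tray's corner blocks, with the square sockets: 12.5 mm wide, 18 mm deep, at x = +-92, y = +-62 mm from the blue tray's own centre. Lugs beside the sockets stand at this level; within about 1.5 mm of them they slip in.
- home_level (a point): Point over the bay's centre, 40 mm above the table: the height of the white tray's origin when fully home, its underside resting on the blue corner blocks (lugs 14 mm deep). The stacked parts stand no more than 45 N between them, all contacts added up.
- catch_level (a point): Point over the bay's centre, 60 mm above the table: height of the two sprung steel rollers (8 mm thick) half-way along the blue tray's long sides. With the white tray's origin about 49 mm up its beads meet them; its weight does not suffice: a push of roughly 5 to 12 N clicks it past at about 44 mm.
- loupe: Bystander: folding magnifier, dark steel frame 36 x 36 x 38 mm, standing between the trays; origin at the centre of its underside.
- jar: Bystander: closed amber glass jar, 52 mm across, 60 mm high; origin at the centre of its underside.
- carton: Bystander: grey carton 70 x 100 x 45 mm; origin at the centre of its underside.

How it is judged:
By the outcome, as a careful person would: the job done as asked, in the order asked, and still so for the second after the job is handed in, with the robot touching nothing.
It also fails if it takes over 72 s, if anything falls off the work surface, if the arm or the gripper's body presses on something with over 40 N, if the wrist force passes 120 N, or if a joint passes its speed limit or range.

### The arm

A 7-joint arm with a two-finger parallel gripper is mounted at the origin on the work surface. World frame = base frame: x ahead of the robot, y to its left, z up, the work surface at z = 0. Lengths are in m, angles in rad, forces in N, time in s.
With the tool pointing down it reaches from about 0.35 to 0.775 m from the base axis. Payload 3.1 kg.
Tool frame: the origin (TCP) lies on the centre line of the jaws, within the pads' length; the fingertips stand 17 mm ahead of it and the grasp point (between the pads) lies 2 mm behind it; z points along the fingers, y is the direction in which the jaws open and shut (so a half turn about z gives the same grasp; the last joint's range is limited). The gripper opens to 85 mm and grips with 20 to 120 N. Pads are 22 mm wide; open, the fingers measure 114 mm over their backs; the gripper's body (76 mm by 85 mm) begins 54 mm behind the grasp point. The pads swing forward as they close: fully open they stand 13 mm farther back than shut.
Start: joints at [1.276, 0.311, 0.014, 1.512, -0.004, 1.319, -0.027], TCP at [0.138, -0.533, 0.248] pointing down, gripper open.
Joint ranges: [-2.7, 2.7], [-0.3, 1.91], [-1.27, 1.3], [0.12, 2.57], [-1.44, 4.58], [0.2, 2.03], [-3.05, 3.05]. Speed limits (rad/s): [2.79, 2.79, 3.14, 3.14, 3.14, 3.14, 3.14].

### API

Orientations are given as [roll, pitch, yaw] about the fixed x, y, z axes, in that order (R = Rz(yaw) Ry(pitch) Rx(roll)).
In Python, from station import status, get_image, job_done gives the robot as it stands. The module is installed in compiled form; this text tells all that it offers.
- The arm moves only by the tool apply_moves, never from a script. Its argument "motion" is a list of rows, each a list of 4 numbers: the shift along the tool's x, y, z in mm, then the turn about the tool's z in rad. In form: [[dx, dy, dz, twist], ...]. A call has 1 to 5 rows; each row is the pose to reach, as a shift and turn from the pose commanded when the call began, along the tool's axes at that moment; what a row does not reach only later rows make up. A row lasts 1/10 s, in which the tool goes at most 50 mm and 8.59 degrees, less where a joint would pass 70% of its speed; a pose out of reach is approached as far as the arm can. A call with a gripper value outside its range is refused whole. "gripper" is the closure, from 0 (fully open) to 1 (shut), set as the call begins (left out, the last holds). The fingers move at their own pace and stop on an object; "force" is the grip in N (left out, the last holds). Time passes only in rows, so rows that repeat a pose let the fingers close. It gives the time, the measured TCP pose, the force and the opening at its end, in the units of the state.
- status.get_state(): the state, without advancing time (a new reading comes with each control period).
- get_image(name): name is "scene" or "side" or "wrist"; returns a dict with "pixels" (420x560x3 uint8, red, green, blue), "mtx" (3x3 intrinsics, pixels), "rvec" (rotation vector, rad) and "tvec" (3), from world to camera coordinates, as OpenCV has them; the wrist camera has in their place "hand_eye" (4x4, takes a point from camera to tool coordinates, whose origin is the TCP and whose axes are the flange's). Camera axes: x right, y down, z forward; pixel columns grow to the right and rows downward; lengths in m; the calibration is good to about 2 mm. A picture is of the moment at which its call begins: read the wrist's pose just before it. There is no depth.
- job_done(): hands the job in, once; it reports no verdict.
The state is a dict: "time": time; "joint_pos": joint angles; "joint_vel": joint speeds; "joint_efforts": joint torques, N m; "ee_pos": TCP position; "ee_rot": TCP orientation; "contact_force": force on the tool from outside, world axes, zero at the start; "moment": the same for the moment, N m; "opening": finger opening in m.
Only numpy, scipy, OpenCV 4.12 (cv2) and the standard library are available. Lean on these libraries where they do the work, as an engineer would, in place of code of your own. Each camera call takes 0.05 s, during which the arm holds its last target. There are 200 camera calls.

## Working session

There is one attempt and no reset: what is moved stays moved. The work goes in short steps, Python scripts to look and compute and a tool call to move; the robot and the scene stay as the last step left them, time stands still between calls to the robot, and variables do not carry over. Pictures are saved under pics/ and viewed, about 8 in all and at most 12, crops included, and the job is handed in when it is done.

Besides the shell and the picture viewer there is one more tool, called after ">>>" as a command line: name --pt "numbers of a row" for each row, then --argument value for the rest. apply_moves: Moves the arm, as the interface text tells. Its arguments: {"type":"object","properties":{"motion":{"type":"array","items":{"type":"array","items":{"type":"number"}}},"gripper":{"type":"number"},"force":{"type":"number"}},"required":["motion"]}

```bash
mkdir -p pics
cat > h.py <<'E'
import numpy as np, cv2, pickle
from scipy.spatial.transform import Rotation as R
from station import status, get_image, job_done
def grab(n,tag):
    s=status.get_state(); d=get_image(n); d['state']=s
    pickle.dump(d,open(f'pics/{tag}.pkl','wb')); cv2.imwrite(f'pics/{tag}.png',d['pixels'][:,:,::-1]); return d
def load(tag): return pickle.load(open(f'pics/{tag}.pkl','rb'))
def cam(d):
    if 'rvec' in d: return R.from_rotvec(np.ravel(d['rvec'])).as_matrix(), np.ravel(d['tvec'])
    s=d['state']; T=np.eye(4); T[:3,:3]=R.from_euler('xyz',s['ee_rot']).as_matrix(); T[:3,3]=s['ee_pos']
    W=np.linalg.inv(T@np.array(d['hand_eye'])); return W[:3,:3],W[:3,3]
def proj(d,P):
    r,t=cam(d); q=(np.atleast_2d(P)@r.T+t)@np.array(d['mtx']).T; return q[:,:2]/q[:,2:]
def ray(d,uv,z):
    r,t=cam(d); v=r.T@np.linalg.inv(d['mtx'])@np.array([uv[0],uv[1],1.]); c=-r.T@t
    return c+v*(z-c[2])/v[2]
def st():
    s=status.get_state()
    for k in ('time','joint_pos','ee_pos','ee_rot','contact_force','moment','opening'): print(k,np.round(s[k],4))
E
python3 - <<'E'
from h import *
a=grab('scene','s0')['pixels'];b=grab('side','d0')['pixels'];w=grab('wrist','w0')['pixels']
st()
for t in('s0','d0','w0'):
    d=load(t);r,c=cam(d);print(t,-r.T@c,r[2],d['mtx'][0][0])
E
```

```text
time 0.15
joint_pos [ 1.2763  0.3115  0.014   1.5127 -0.0044  1.3192 -0.0272]
ee_pos [ 0.1374 -0.532   0.2475]
ee_rot [-3.1398e+00  1.0000e-04  2.5280e-01]
contact_force [-0.4799 -0.7162 -0.343 ]
moment [ 0.0062 -0.0159  0.0254]
opening 0.0853
s0 [1.31541639 0.4827337  0.84250987] [-0.61043965 -0.39582191 -0.68606738] 496.83651848581786
d0 [ 0.38574289 -0.37888869  0.64648837] [ 0.30022588  0.56904163 -0.76554297] 399.47060712255495
w0 [ 0.21780709 -0.51156818  0.37230151] [-0.30920784 -0.07820263 -0.94777363] 377.75780357515157
```

View pics/s0.png

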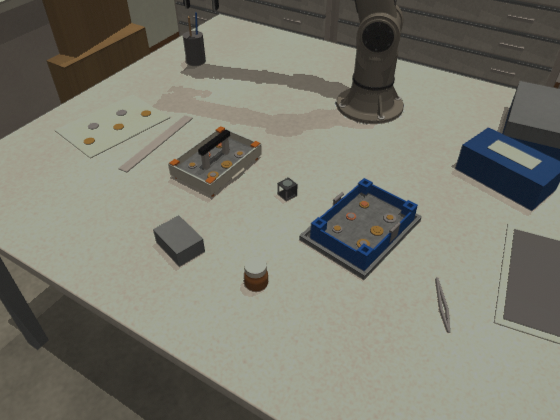

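View pics/d0.png

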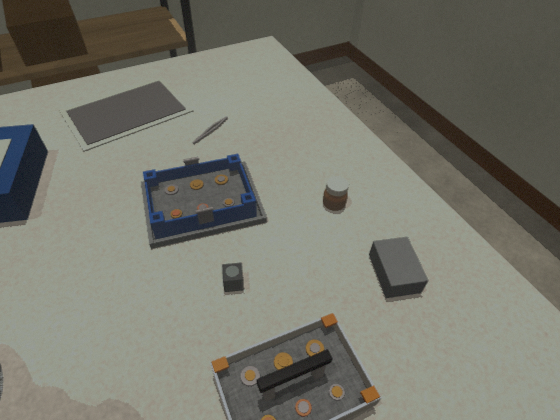

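Run:
```python
from h import *
s=load('s0')['pixels'];d=load('d0')['pixels']
f=lambda im,x,y,w,h,k:cv2.resize(im[y:y+h,x:x+w,::-1],None,fx=k,fy=k,interpolation=cv2.INTER_CUBIC)
cv2.imwrite('pics/c1.png',np.hstack([f(s,160,115,110,85,3.6363636),f(s,295,170,135,104,400/135)[:309]]) if 0 else np.vstack([f(s,160,120,160,75,5)[:375,:800]]))
cv2.imwrite('pics/c2.png',f(s,298,174,130,98,6))
cv2.imwrite('pics/c3.png',f(d,134,148,136,98,5.8))
cv2.imwrite('pics/c4.png',f(d,205,305,180,115,4.4))
```

```text
(no output)
```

View pics/c2.png

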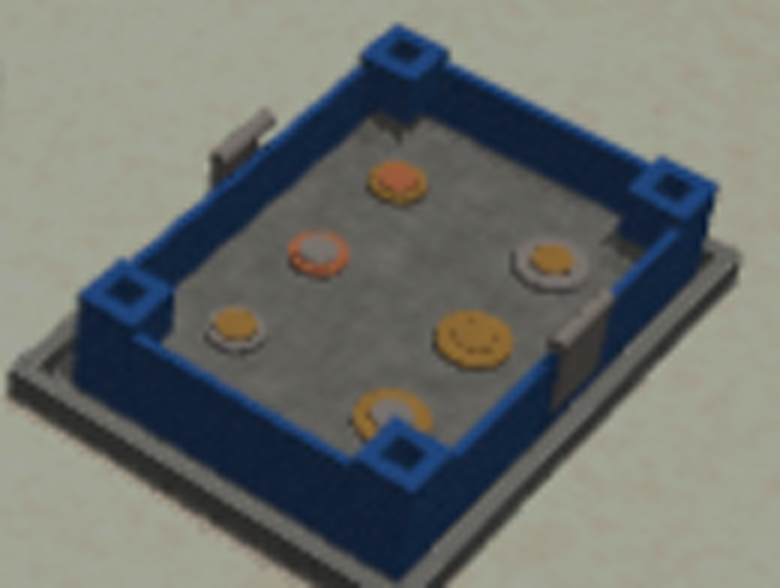

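View pics/c3.png

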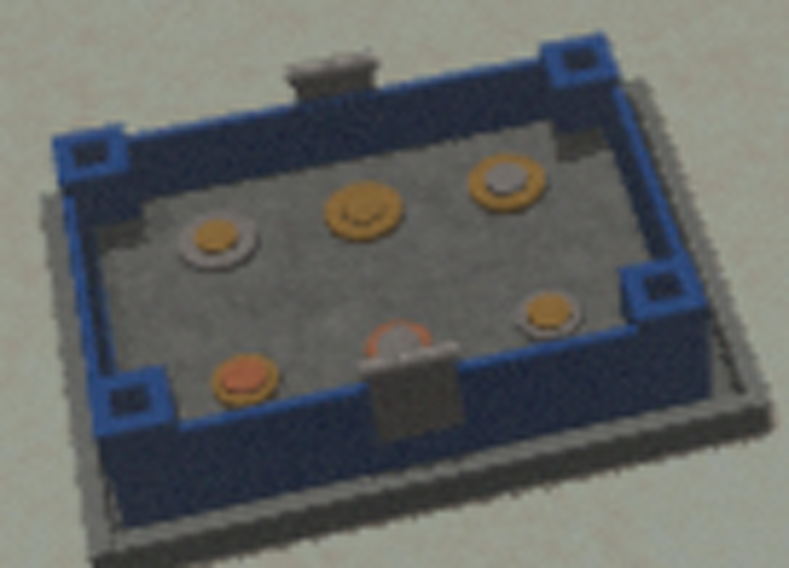

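View pics/c4.png

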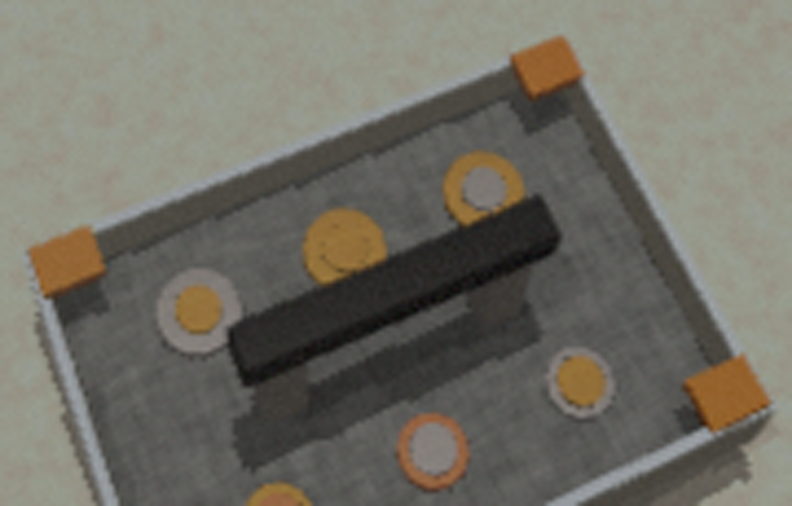

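```bash
cat >> h.py <<'E'
def fit(pts,hx,hy):
    """pts: list of world xy corner points (any order) of rect +-hx,+-hy -> centre, yaw (mod pi)"""
    from scipy.optimize import least_squares
    C=np.array([[a*hx,b*hy] for a in(1,-1) for b in(1,-1)]); P=np.array(pts)[:,:2]; best=None
    for y0 in np.arange(-1.5,1.6,.3):
        def f(p):
            c,s=np.cos(p[2]),np.sin(p[2]); Q=C@np.array([[c,s],[-s,c]])+p[:2]
            D=P[:,None]-Q[None]; i=np.argmin((D**2).sum(2),1); return D[np.arange(len(P)),i].ravel()
        for c0 in (P.mean(0),(P.max(0)+P.min(0))/2):
            r=least_squares(f,[*c0,y0])
            if best is None or r.cost<best.cost: best=r
    return best.x, np.abs(best.fun).max()
E
python3 - <<'E'
from h import *
s=load('s0');d=load('d0')
ps=[ray(s,(298+u/6-.4,174+v/6-.4),.054) for u,v in((404,52),(674,187),(128,291),(404,454))]
pd=[ray(d,(134+u/5.8-.4,148+v/5.8-.4),.054) for u,v in((92,154),(579,63),(663,288),(128,402))]
print(np.round(ps,4)[:,:2].tolist(),np.round(pd,4)[:,:2].tolist());print(fit(ps,.092,.062),fit(pd,.092,.062),fit(ps+pd,.092,.062))
pt=[ray(d,(205+u/4.4-.4,305+v/4.4-.4),.05) for u,v in((67,261),(548,67),(728,394))]
print(np.round(pt,4));print(fit(pt,.092,.062))
# bay lip corners (outer top z=.016)
bs=[ray(s,(298+u/6-.4,174+v/6-.4),.016) for u,v in((742,252),(10,376))]
bd=[ray(d,(134+u/5.8-.4,148+v/5.8-.4),.016) for u,v in((645,83),(770,405),(95,562),(43,197))]
print(np.round(bs,4),np.round(bd,4));print(fit(bd,.12,.09),fit(bs+bd,.12,.09))
E
```

```text
[[0.414, 0.1686], [0.4335, 0.2915], [0.5947, 0.1389], [0.6156, 0.2611]] [[0.4333, 0.2881], [0.6129, 0.2573], [0.5937, 0.1363], [0.4122, 0.1662]]
(array([ 0.51446014,  0.21501532, -0.16405405]), np.float64(0.00041827597900939706)) (array([ 0.51304575,  0.21197423, -0.1658321 ]), np.float64(0.0010784700577387563)) (array([ 0.51375294,  0.21349478, -0.16494063]), np.float64(0.0022174109216102633))
[[ 0.4185 -0.1522  0.05  ]
 [ 0.6024 -0.1638  0.05  ]
 [ 0.5947 -0.2876  0.05  ]]
(array([ 0.50660622, -0.21990634, -0.06229881]), np.float64(0.00018517285755093038))
[[0.413  0.319  0.016 ]
 [0.6241 0.106  0.016 ]] [[0.6468 0.2756 0.016 ]
 [0.618  0.1008 0.016 ]
 [0.3846 0.1373 0.016 ]
 [0.4133 0.3157 0.016 ]]
(array([ 0.51565809,  0.20732536, -0.16213117]), np.float64(0.0018793063097504725)) (array([ 0.51662761,  0.20903986, -0.15683416]), np.float64(0.004582305881187659))
```

>>> apply_moves --pt "43 -21 0 0" --pt "87 -42 0 0" --pt "131 -63 0 0" --pt "174 -84 0 0" --pt "218 -105 0 0"

```text
time: 0.65
ee_pos: [0.3233, -0.3748, 0.2481]
ee_rot: [-3.142, 0.0, 0.252]
contact_force: [0.3, -0.6, -0.3]
opening: 0.0855
```

>>> apply_moves --pt "43 -21 0 0.06" --pt "87 -42 0 0.12" --pt "131 -63 0 0.18" --pt "174 -84 0 0.25" --pt "218 -105 0 0.315"

```text
time: 1.15
ee_pos: [0.5081, -0.2189, 0.2481]
ee_rot: [3.141, 0.0, -0.065]
contact_force: [0.7, -0.7, -0.4]
opening: 0.0855
```

>>> apply_moves --pt "0 0 0 0" --pt "0 0 0 0"

```text
time: 1.35
ee_pos: [0.5078, -0.2184, 0.2476]
ee_rot: [-3.141, 0.001, -0.058]
contact_force: [-1.1, -0.0, -0.2]
opening: 0.0851
```

Run:
```python
from h import *
w=grab('wrist','w1'); st()
cv2.imwrite('pics/w1b.png',cv2.resize(w['pixels'][:,:,::-1],None,fx=1.4,fy=1.4,interpolation=cv2.INTER_CUBIC))
```

```text
time 1.4
joint_pos [ 0.5589  0.3299 -0.2406  1.4961  0.0806  1.3266 -1.321 ]
ee_pos [ 0.5067 -0.2204  0.2477]
ee_rot [ 3.1411e+00  1.7000e-03 -6.1400e-02]
contact_force [-0.3996 -1.2335  0.7224]
moment [-0.0421  0.0205  0.0165]
opening 0.0853
```

View pics/w1b.png

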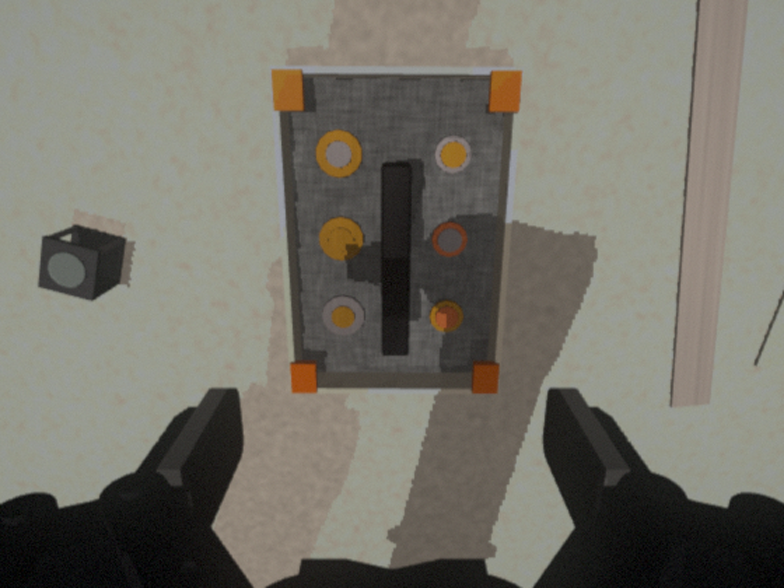

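The wrist view shows the white tray square to the tool: orange corners at about (288,90), (505,91), (304,378) and (485,378) in the 1.4x picture, and the bar running from (397,163) to (396,355).

Run:
```python
from h import *
w=load('w1'); g=lambda u,v,z:ray(w,(u/1.4-.2,v/1.4-.2),z)
P=[g(*q,.05) for q in((288,90),(505,91),(304,378),(485,378))]
print(fit(P,.092,.062)); a,b=g(397,163,.094),g(396,355,.094)
m=(a+b)/2; print(a,b,m, np.arctan2(*(a-b)[[1,0]]))
```

```text
(array([ 0.50756665, -0.21987021, -0.06202352]), np.float64(0.000553080209081569))
[ 0.56341544 -0.22364331  0.094     ] [ 0.45432515 -0.21703138  0.094     ] [ 0.5088703  -0.22033735  0.094     ] -0.06053560461772544
```

>>> apply_moves --pt "1 0 40 0" --pt "1 0 80 0" --pt "1 0 120 0" --pt "1 0 150 0" --pt "1 0 164 0"

```text
time: 1.9
ee_pos: [0.5043, -0.2217, 0.0811]
ee_rot: [-3.141, 0.007, -0.066]
contact_force: [-0.2, 0.6, -0.4]
opening: 0.0854
```

>>> apply_moves --pt "0 0 0 0" --pt "0 0 0 0" --pt "0 0 0 0" --pt "0 0 0 0" --pt "0 0 0 0" --gripper 1 --force 60

```text
time: 2.4
ee_pos: [0.5093, -0.2203, 0.0859]
ee_rot: [3.141, -0.003, -0.062]
contact_force: [2.2, 0.3, -0.8]
opening: 0.0152
```

>>> apply_moves --pt "0 0 0 0" --pt "0 0 0 0" --pt "0 0 0 0" --pt "0 0 0 0" --pt "0 0 0 0"

```text
time: 2.9
ee_pos: [0.5093, -0.2202, 0.0859]
ee_rot: [3.141, -0.003, -0.062]
contact_force: [-1.2, 0.9, 5.9]
opening: 0.0147
```

>>> apply_moves --pt "0 0 -5 0" --pt "0 0 -15 0" --pt "0 0 -40 0" --pt "0 0 -70 0" --pt "0 0 -100 0"

```text
time: 3.4
ee_pos: [0.507, -0.2198, 0.1843]
ee_rot: [-3.141, 0.003, -0.062]
contact_force: [0.2, -1.1, -5.0]
opening: 0.0152
```

>>> apply_moves --pt "0 0 0 0" --pt "0 0 0 0" --pt "0 0 0 0" --pt "0 0 0 0"

```text
time: 3.8
ee_pos: [0.5065, -0.2197, 0.1819]
ee_rot: [-3.14, 0.005, -0.062]
contact_force: [0.3, 0.5, -5.2]
opening: 0.0148
```

Run:
```python
from h import *
st()
w=grab('wrist','w2'); d=grab('side','d2')
f=lambda im:cv2.resize(im[:,:,::-1],(400,300),interpolation=cv2.INTER_AREA)
cv2.imwrite('pics/w2b.png',np.hstack([f(w['pixels']),f(d['pixels'])]))
```

```text
time 3.8
joint_pos [ 0.5574  0.3765 -0.2389  1.5981  0.0939  1.1833 -1.3342]
ee_pos [ 0.5065 -0.2197  0.1819]
ee_rot [-3.14    0.0048 -0.0621]
contact_force [ 0.3245  0.4943 -5.2192]
moment [-0.0093 -0.0238 -0.0079]
opening 0.0148
```

View pics/w2b.png

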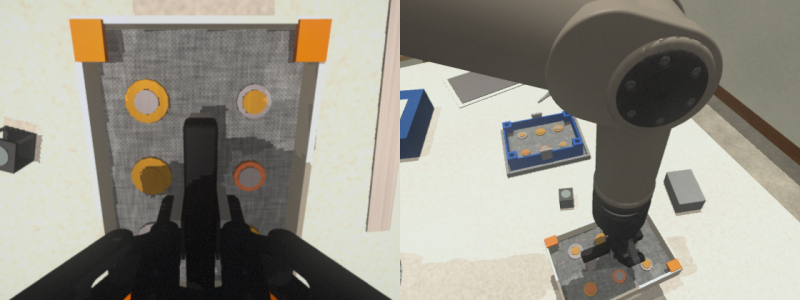

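>>> apply_moves --pt "0 -5 -8 0" --pt "0 -20 -20 0" --pt "-1 -40 -25 0" --pt "-2 -65 -25 0" --pt "-4 -90 -25 0"

```text
time: 4.4
ee_pos: [0.5107, -0.1275, 0.2111]
ee_rot: [-3.141, -0.003, -0.061]
contact_force: [0.8, -0.0, -5.2]
opening: 0.015
```

>>> apply_moves --pt "-1 -25 0 0" --pt "-2 -50 0 0" --pt "-3 -75 0 0" --pt "-4 -100 0 0" --pt "-5 -125 0 0"

```text
time: 4.9
ee_pos: [0.5127, -0.0021, 0.2109]
ee_rot: [-3.141, -0.002, -0.06]
contact_force: [0.1, -0.0, -5.1]
opening: 0.0146
```

>>> apply_moves --pt "-1 -25 0 0.0" --pt "-2 -50 0 0.0" --pt "-3 -75 0 0.0" --pt "-4 -100 0 0.0" --pt "-5 -125 0 0.0"

```text
time: 5.4
ee_pos: [0.515, 0.1229, 0.2109]
ee_rot: [-3.14, -0.002, -0.06]
contact_force: [0.8, -0.2, -5.3]
opening: 0.015
```

>>> apply_moves --pt "-1 -25 0 0.02" --pt "-2 -50 0 0.04" --pt "-3 -75 0 0.06" --pt "-4 -88 0 0.08" --pt "-4 -93 0 0.103"

```text
time: 5.9
ee_pos: [0.5156, 0.2181, 0.2109]
ee_rot: [-3.138, -0.0, -0.16]
contact_force: [1.5, -0.6, -6.3]
opening: 0.0151
```

>>> apply_moves --pt "0 0 0 0" --pt "0 0 0 0" --pt "0 0 0 0"

```text
time: 6.2
ee_pos: [0.5172, 0.2126, 0.2097]
ee_rot: [3.141, -0.001, -0.166]
contact_force: [-0.9, 0.5, -5.3]
opening: 0.015
```

>>> apply_moves --pt "0 0 15 0" --pt "0 0 30 0" --pt "0 0 42 0" --pt "0 0 50 0" --pt "0 0 50 0"

```text
time: 6.7
ee_pos: [0.5163, 0.2123, 0.1579]
ee_rot: [3.14, 0.003, -0.166]
contact_force: [-0.5, 0.0, -5.0]
opening: 0.0149
```

>>> apply_moves --pt "0 0 0 0" --pt "0 0 0 0" --pt "0 0 0 0"

```text
time: 7.0
ee_pos: [0.5176, 0.2134, 0.1601]
ee_rot: [-3.141, -0.001, -0.165]
contact_force: [0.3, 1.4, -5.1]
opening: 0.015
```

Run:
```python
from h import *
st()
s=grab('scene','s3')['pixels'];st();d=grab('side','d3')['pixels'];grab('wrist','w3')
f=lambda im,x,y,w,h,k:cv2.resize(im[y:y+h,x:x+w,::-1],None,fx=k,fy=k,interpolation=cv2.INTER_CUBIC)
cv2.imwrite('pics/c5.png',np.vstack([f(s,295,150,135,110,400/135)]) )
a=f(s,290,145,140,130,400/140);b=f(d,124,110,155,145,400/155)
H=min(a.shape[0],b.shape[0]);cv2.imwrite('pics/c5.png',np.hstack([a[:H],b[:H]]))
```

```text
time 7.0
joint_pos [-0.1146  0.4273 -0.418   1.6073  0.186   1.1448 -2.312 ]
ee_pos [0.5176 0.2134 0.1601]
ee_rot [-3.1407e+00 -1.4000e-03 -1.6510e-01]
contact_force [ 0.3229  1.3969 -5.111 ]
moment [ 0.0566 -0.0368 -0.0579]
opening 0.015
time 7.05
joint_pos [-0.1147  0.4274 -0.4179  1.6074  0.186   1.1448 -2.312 ]
ee_pos [0.5175 0.2134 0.16  ]
ee_rot [-3.1409e+00 -1.2000e-03 -1.6510e-01]
contact_force [ 0.2562 -0.1336 -5.5809]
moment [ 0.012   0.0188 -0.027 ]
opening 0.0147
```

View pics/c5.png

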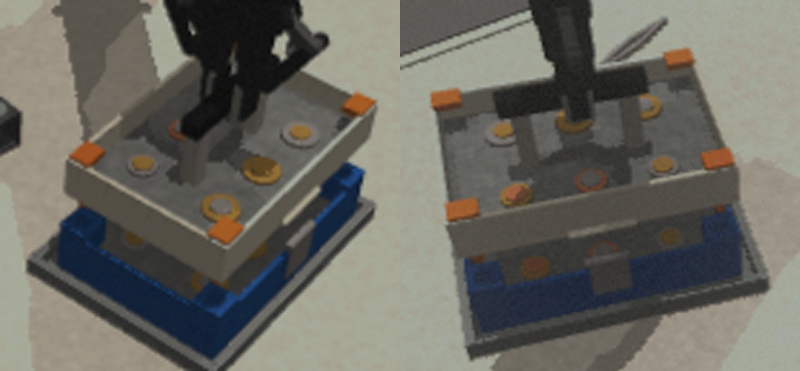

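Run:
```python
from h import *
s=load('s3');d=load('d3');z=.124
ps=[ray(s,(290+u/2.857-.3,145+v/2.857-.3),z) for u,v in((87,153),(359,103.5),(226,231))]
pd=[ray(d,(124+(u-400)/2.5806-.3,110+v/2.5806-.3),z) for u,v in((446,99),(678,58),(717,159),(463,209))]
for P in(ps,pd): print(fit(P,.092,.062))
w2=load('w2')
f=lambda d,u,v: ray(d,(u,v),d['state']['ee_pos'][2]-.0359)
# orange in wrist image by colour
for t in('w1','w2','w3'):
    w=load(t);h=cv2.cvtColor(w['pixels'],cv2.COLOR_RGB2HSV)
    m=cv2.inRange(h,(5,190,90),(16,255,255)); n,l,S,C=cv2.connectedComponentsWithStats(m)
    zz=.05 if t=='w1' else w['state']['ee_pos'][2]-.0359
    for i in range(1,n):
        if S[i,4]>150:
            p=ray(w,C[i],zz); e=w['state']; T=R.from_euler('xyz',e['ee_rot']).as_matrix()
            print(t,S[i],C[i].round(1),'world',p.round(4),'tool',(T.T@(p-e['ee_pos'])).round(4))
```

```text
(array([ 0.51256186,  0.2137533 , -0.16485789]), np.float64(0.0009022346743717824))
(array([ 0.51400915,  0.21374572, -0.16395083]), np.float64(0.0009057587727513972))
w1 [197  53  20  25 277] [207.7  67.6] world [ 0.6007 -0.1651  0.05  ] tool [ 0.0899 -0.0584  0.1975]
w1 [349  52  22  28 500] [360.5  65.8] world [ 0.595  -0.2876  0.05  ] tool [0.0913 0.0642 0.1975]
w1 [208 260  18  20 348] [216.7 269.4] world [ 0.4195 -0.1521  0.05  ] tool [-0.0918 -0.061   0.1978]
w1 [338 261  18  20 327] [346.2 270.2] world [ 0.4115 -0.2758  0.05  ] tool [-0.0926  0.063   0.1977]
w2 [ 413   28   50   58 2382] [438.3  55.7] world [ 0.5931 -0.2876  0.146 ] tool [0.0908 0.0625 0.0354]
w3 [ 412   27   52   59 2512] [437.8  56.5] world [0.5965 0.1368 0.1239] tool [0.0906 0.0624 0.036 ]
```

>>> apply_moves --pt "0 0 5 0" --pt "0 0 10 0" --pt "0 0 14 0" --pt "0 0 16 0" --pt "0 0 16 0"

```text
time: 7.65
ee_pos: [0.5167, 0.2129, 0.1426]
ee_rot: [3.141, 0.001, -0.165]
contact_force: [-0.6, 0.4, -5.4]
opening: 0.0149
```

>>> apply_moves --pt "0 0 1 0" --pt "0 0 2 0" --pt "0 0 3 0" --pt "0 0 3 0"

```text
time: 8.05
ee_pos: [0.517, 0.213, 0.1402]
ee_rot: [3.141, 0.0, -0.165]
contact_force: [-1.0, -1.1, -5.6]
opening: 0.0149
```

>>> apply_moves --pt "0 0 0.5 0" --pt "0 0 1 0" --pt "0 0 1.5 0" --pt "0 0 1.5 0"

```text
time: 8.45
ee_pos: [0.5171, 0.2131, 0.1387]
ee_rot: [3.141, 0.0, -0.165]
contact_force: [-0.1, -0.2, -5.5]
opening: 0.0149
```

>>> apply_moves --pt "0 0 0.5 0" --pt "0 0 1 0" --pt "0 0 1.5 0" --pt "0 0 1.5 0"

```text
time: 8.85
ee_pos: [0.517, 0.2131, 0.1372]
ee_rot: [3.141, 0.0, -0.165]
contact_force: [-0.0, -0.2, -6.0]
opening: 0.0151
```

>>> apply_moves --pt "0 0 0.5 0" --pt "0 0 1 0" --pt "0 0 1.5 0" --pt "0 0 1.5 0"

```text
time: 9.25
ee_pos: [0.5172, 0.2132, 0.1358]
ee_rot: [-3.141, -0.0, -0.165]
contact_force: [-1.1, 0.1, -5.1]
opening: 0.0151
```

>>> apply_moves --pt "0 0 0.5 0" --pt "0 0 1 0" --pt "0 0 1 0"

```text
time: 9.55
ee_pos: [0.5173, 0.2137, 0.1351]
ee_rot: [-3.14, -0.001, -0.165]
contact_force: [-0.1, 1.1, -3.7]
opening: 0.0151
```

>>> apply_moves --pt "0 0 0.5 0" --pt "0 0 1 0" --pt "0 0 1 0"

```text
time: 9.85
ee_pos: [0.5175, 0.2135, 0.1346]
ee_rot: [-3.141, -0.001, -0.165]
contact_force: [-1.1, 0.9, 0.5]
opening: 0.0148
```

Run:
```python
from h import *
s=grab('scene','s4')['pixels'];d=grab('side','d4')['pixels'];st()
f=lambda im,x,y,w,h,k:cv2.resize(im[y:y+h,x:x+w,::-1],None,fx=k,fy=k,interpolation=cv2.INTER_CUBIC)
a=f(s,290,165,140,110,400/140);b=f(d,124,130,155,125,400/155)
H=min(a.shape[0],b.shape[0]);cv2.imwrite('pics/c6.png',cv2.convertScaleAbs(np.hstack([a[:H],b[:H]]),alpha=1.8))
```

```text
time 9.95
joint_pos [-0.1193  0.4522 -0.4123  1.6393  0.1988  1.0904 -2.3226]
ee_pos [0.5175 0.2135 0.1345]
ee_rot [-3.1408e+00 -1.1000e-03 -1.6510e-01]
contact_force [-0.3127  1.2478  0.8386]
moment [0.1265 0.1637 0.0041]
opening 0.0152
```

View pics/c6.png

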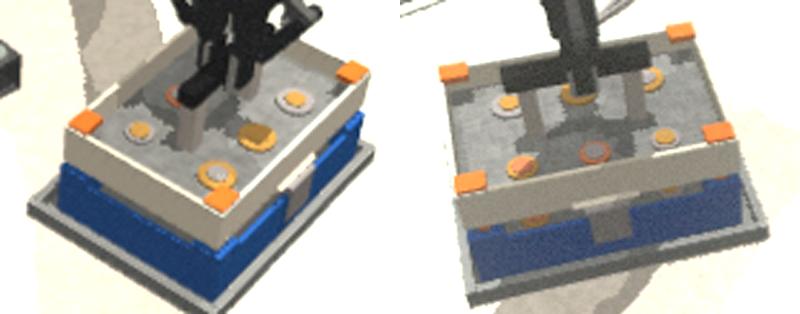

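The white tray sits centred and level over the blue one, with no visible lug beside a socket. It met resistance at an origin height of about 49 mm, where the beads should meet the rollers. Next I press in small steps.

>>> apply_moves --pt "0 0 0.5 0" --pt "0 0 1 0" --pt "0 0 1 0"

```text
time: 10.25
ee_pos: [0.5177, 0.2134, 0.1336]
ee_rot: [-3.141, -0.001, -0.165]
contact_force: [-0.4, 0.9, 5.0]
opening: 0.0152
```

>>> apply_moves --pt "0 0 0.5 0" --pt "0 0 1 0" --pt "0 0 1 0"

```text
time: 10.55
ee_pos: [0.5175, 0.213, 0.1314]
ee_rot: [-3.141, -0.001, -0.165]
contact_force: [0.7, 0.7, 0.0]
opening: 0.0147
```

>>> apply_moves --pt "0 0 0.5 0" --pt "0 0 1 0" --pt "0 0 1 0"

```text
time: 10.85
ee_pos: [0.5165, 0.2126, 0.1291]
ee_rot: [3.141, 0.002, -0.165]
contact_force: [2.2, 1.2, -7.2]
opening: 0.0148
```

>>> apply_moves --pt "0 0 0.5 0" --pt "0 0 1 0" --pt "0 0 1 0"

```text
time: 11.15
ee_pos: [0.5164, 0.2128, 0.1288]
ee_rot: [3.141, 0.002, -0.165]
contact_force: [2.1, 1.5, -8.7]
opening: 0.0147
```

>>> apply_moves --pt "0 0 0.5 0" --pt "0 0 1 0" --pt "0 0 1 0"

```text
time: 11.45
ee_pos: [0.5166, 0.2129, 0.1285]
ee_rot: [3.141, 0.001, -0.165]
contact_force: [1.3, 1.7, -8.1]
opening: 0.0149
```

>>> apply_moves --pt "0 0 0.5 0" --pt "0 0 1 0" --pt "0 0 1 0"

```text
time: 11.75
ee_pos: [0.5165, 0.2129, 0.1273]
ee_rot: [3.141, 0.001, -0.165]
contact_force: [0.4, 1.0, -9.8]
opening: 0.0145
```

>>> apply_moves --pt "0 0 0.5 0" --pt "0 0 1 0" --pt "0 0 1 0"

```text
time: 12.05
ee_pos: [0.5167, 0.213, 0.1265]
ee_rot: [3.141, 0.001, -0.165]
contact_force: [-0.3, 1.4, -9.6]
opening: 0.0144
```

>>> apply_moves --pt "0 0 0.5 0" --pt "0 0 1 0" --pt "0 0 1 0"

```text
time: 12.35
ee_pos: [0.517, 0.2134, 0.1261]
ee_rot: [-3.141, 0.0, -0.165]
contact_force: [-0.8, 2.5, -5.3]
opening: 0.0146
```

>>> apply_moves --pt "0 0 0.5 0" --pt "0 0 1 0" --pt "0 0 1 0"

```text
time: 12.65
ee_pos: [0.5171, 0.2136, 0.1259]
ee_rot: [-3.141, -0.001, -0.165]
contact_force: [-4.5, 2.0, 1.0]
opening: 0.0154
```

>>> apply_moves --pt "0 0 0.5 0" --pt "0 0 1 0" --pt "0 0 1 0"

```text
time: 12.95
ee_pos: [0.5172, 0.2136, 0.1258]
ee_rot: [-3.141, -0.001, -0.165]
contact_force: [-6.5, -0.0, 7.1]
opening: 0.0149
```

Height is 39.9 mm and the stack is now stiff, so it is home. I unload it, then release.

>>> apply_moves --pt "0 0 -0.5 0" --pt "0 0 -1.2 0" --pt "0 0 -1.2 0"

```text
time: 13.25
ee_pos: [0.5172, 0.2135, 0.1258]
ee_rot: [-3.141, -0.001, -0.165]
contact_force: [-5.2, 1.0, 5.3]
opening: 0.0149
```

>>> apply_moves --pt "0 0 0 0" --pt "0 0 0 0" --pt "0 0 0 0" --pt "0 0 0 0" --pt "0 0 0 0" --gripper 0

```text
time: 13.75
ee_pos: [0.5174, 0.2128, 0.1249]
ee_rot: [3.141, -0.0, -0.165]
contact_force: [0.4, 0.3, 0.8]
opening: 0.0844
```

>>> apply_moves --pt "0 0 0 0" --pt "0 0 0 0" --pt "0 0 0 0"

```text
time: 14.05
ee_pos: [0.5171, 0.2131, 0.125]
ee_rot: [3.142, -0.0, -0.165]
contact_force: [0.0, 0.0, 0.4]
opening: 0.0855
```

Released with no load on the tool. I retreat straight up and then toward the base, clear of the cameras' view.

>>> apply_moves --pt "0 0 -15 0" --pt "0 0 -45 0" --pt "0 0 -80 0" --pt "0 0 -120 0" --pt "0 0 -150 0"

```text
time: 14.55
ee_pos: [0.5175, 0.2135, 0.2777]
ee_rot: [-3.14, -0.002, -0.165]
contact_force: [0.3, -0.4, -0.1]
opening: 0.0854
```

>>> apply_moves --pt "-10 20 0 0" --pt "-20 60 0 0" --pt "-30 100 0 0" --pt "-40 140 0 0" --pt "-40 170 0 0"

```text
time: 15.05
ee_pos: [0.4481, 0.0497, 0.2751]
ee_rot: [3.14, 0.0, -0.166]
contact_force: [1.7, -0.1, 1.6]
opening: 0.0854
```

>>> apply_moves --pt "0 0 0 0" --pt "0 0 0 0" --pt "0 0 0 0"

```text
time: 15.35
ee_pos: [0.4498, 0.0534, 0.2751]
ee_rot: [-3.141, -0.0, -0.163]
contact_force: [0.1, 0.7, 0.1]
opening: 0.0855
```

Run:
```python
from h import *
s=grab('scene','s5')['pixels'];d=grab('side','d5')['pixels'];st()
f=lambda im,x,y,w,h,k:cv2.resize(im[y:y+h,x:x+w,::-1],None,fx=k,fy=k,interpolation=cv2.INTER_CUBIC)
a=f(s,290,165,140,110,400/140);b=f(d,124,130,155,125,400/155)
H=min(a.shape[0],b.shape[0]);t=cv2.convertScaleAbs(np.hstack([a[:H],b[:H]]),alpha=1.8)
u=np.hstack([cv2.resize(x[:,:,::-1],(400,284)) for x in(s,d)])
cv2.imwrite('pics/c7.png',np.vstack([t,u]))
```

```text
time 15.45
joint_pos [ 0.1691  0.1144 -0.3579  1.6978  0.0404  1.3367 -1.929 ]
ee_pos [0.4498 0.0536 0.275 ]
ee_rot [-3.1409e+00  1.0000e-04 -1.6220e-01]
contact_force [-0.6182 -0.1256  0.6837]
moment [ 0.0284 -0.0167  0.0017]
opening 0.0853
```

View pics/c7.png

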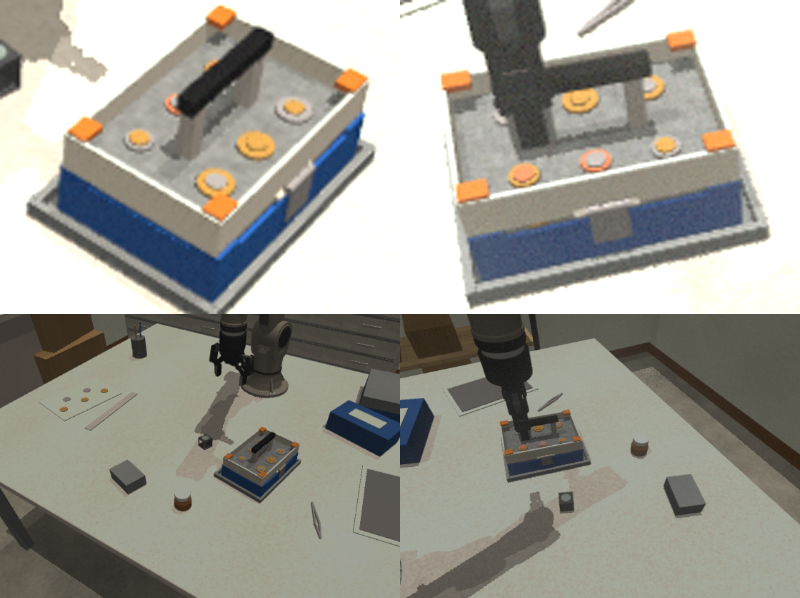

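The picture shows the white tray down on the blue one all round, with no gap. The loupe, jar and carton look unmoved. A quick numeric check follows before handing in.

Run:
```python
from h import *
from scipy.optimize import least_squares
s=load('s5');d=load('d5')
us=[(290+u/2.857-.3,165+v/2.857-.3) for u,v in((221,16),(351,81),(87,129),(219,206))]
ud=[(124+(u-400)/2.5806-.3,130+v/2.5806-.3) for u,v in((455,81),(681,40),(719,140),(473,190))]
sg=np.array([(-1,-1),(-1,1),(1,-1),(1,1)]); sd=np.array([(-1,1),(1,1),(1,-1),(-1,-1)])
for n,D,U,S in(('scene',s,us,sg),('side',d,ud,sd)):
    f=lambda p:(proj(D,np.c_[S*[.092,.062],np.zeros(4)]@R.from_euler('xyz',[p[4],p[5],p[3]]).as_matrix().T+p[:3])-U).ravel()
    r=least_squares(f,[.515,.213,.09,-.165,0,0]);print(n,r.x.round(4),np.abs(r.fun).max().round(2))
    g=lambda p:f([*p,-.165,0,0]);r=least_squares(g,[.515,.213,.09]);print(' level fit',r.x.round(4),np.abs(r.fun).max().round(2))
a=load('s0')['pixels'].astype(int);b=s['pixels'].astype(int)
for n,(x,y,w,h) in dict(carton=(150,212,60,55),jar=(238,252,36,42),loupe=(272,174,32,28)).items():
    A=cv2.cvtColor(a[y:y+h,x:x+w].astype(np.uint8),cv2.COLOR_RGB2GRAY).astype(np.float32);B=cv2.cvtColor(b[y:y+h,x:x+w].astype(np.uint8),cv2.COLOR_RGB2GRAY).astype(np.float32)
    print(n,np.round(cv2.phaseCorrelate(A,B,cv2.createHanningWindow((w,h),cv2.CV_32F)),3))if 0 else print(n,cv2.phaseCorrelate(A,B,cv2.createHanningWindow((w,h),cv2.CV_32F)))
```

```text
scene [ 0.5061  0.212   0.0835 -0.1729 -0.0033  0.0056] 0.22
 level fit [0.5091 0.213  0.0864] 0.6
side [ 0.514   0.2144  0.0894 -0.1579 -0.0111  0.0087] 0.13
 level fit [0.5142 0.2157 0.0881] 0.38
carton ((0.052773283356259526, -0.03062592281428067), 1.029569764137268)
jar ((-0.026271434359696144, 0.5148872664543198), 1.0029425323745351)
loupe ((-0.16191117437341163, -0.1008749656950414), 0.89067855887115)
```

```bash
python3 -c "
from h import *
print(job_done())"
```

```text
the job is handed in; nothing more can be done
None
```

The white tray is stacked on the blue tray, clicked past the catches and sitting flush. The gripper has let go and is clear, and the job was handed in at about 15.5 s.

- **Lift and carry:** I gripped the black handle and carried the tray level, with its underside well above the magnifier, jar and carton.
- **Fit:** The lugs dropped into the sockets on the first try with only about 1 N sideways. The beads met the rollers at about 49 mm, where expected.
- **Click:** The reading rose to about 5 N, or 10 N with the tray's own weight, and the tray snapped through at about 45 mm. It came to rest at 39.9 mm against a target of 40 mm. The highest reading at the bottom was about 7 N down and 6.5 N sideways, and both fell to zero on release.

**Last checks:** The pictures show the tray seated all round with no gap. The camera fits put it level to within about 0.01 rad, which is their noise, and its rim height agrees with being home.

**Disagreements:**
- **Cameras:** The scene and side cameras disagreed by a few mm on the trays' positions. I relied on arm position and contact feel instead.
- **Jar:** An image comparison showed the carton and magnifier unmoved but gave the jar a 0.5-pixel shift. I take that as noise, since nothing came near it.

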